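Lever the tight lid of a specimen pot loose beside the glovebox

ROBOT

A 6-joint arm with a two-finger parallel gripper is mounted at the origin on the work surface. World frame = base frame: x ahead of the robot, y to its left, z up, the work surface at z = 0. Lengths are in mm, angles in rad, forces in N, time in s.
With the tool pointing down it reaches from about 350 to 975 mm from the base axis. Payload 7.1 kg.
Tool frame: the origin (TCP) lies on the front face of the gripper's body, between the roots of the fingers; the fingertips stand 80 mm ahead of it and the grasp point (between the pads) lies 61 mm ahead of it (env.tips_ahead is the distance from the TCP to the fingertips, in mm); z points along the fingers, y is the line along which they close (so a half turn about z gives the same grasp; the last joint's range is limited). The gripper opens to 88 mm and grips with 3 to 60 N. Pads are 20 mm wide; open, the fingers measure 115 mm over their backs; the gripper's body (75 mm by 178 mm) begins 61 mm behind the grasp point.
Start: joints at [-1.301, 0.423, 1.63, -0, 1.089, -0.019], TCP at [178.02, -599.095, 302.675] pointing down, gripper open.
Joint ranges: [-3, 3], [-0.9, 2.11], [0.09, 2.58], [-1.31, 4.45], [0.11, 2.69], [-2.54, 2.54]. Speed limits (rad/s): [2.39, 2.39, 3.01, 3.14, 3.14, 3.14].

INTERFACE

Orientations are given as a unit quaternion [x, y, z, w].
In Python, from station import env, set_gripper, viewer, workorder gives the robot as it stands. Calls block until the motion is done:
- env.reach(position, orientation): joint-space move of the TCP to a pose.
- env.move_l(position, rot=None, rate=150, f_stop=None): straight line of the TCP; rot=None keeps the orientation; rate is the mean speed in mm/s. With f_stop (N) it stops when the force on the tool has changed by that much, and returns True; else False.
- env.move_joints(angles): joint-space move.
- set_gripper(opening): finger opening in mm; the grip force is fixed at half the most; returns when the fingers have stopped.
- env.hold(seconds).
- env.ik(position, orientation): joint angles nearest the present ones, or None.
- env.read_state(): the state.
- viewer.camera(name): name is "scene" or "top" or "wrist"; returns the picture (480x640x3 uint8, blue, green, red); there is no depth.
- viewer.camera_params(name): a dict with "fx", "fy", "cx", "cy" (pixels), "pose" (4x4, takes a point from camera to world coordinates); the wrist camera has in their place "tool_from_camera" (4x4, takes a point from camera to tool coordinates, whose origin is the TCP and whose axes are the flange's). Camera axes: x right, y up, looking along -z (the intrinsics and any distortion apply to the point x, -y, -z); pixel columns grow to the right and rows downward; lengths in mm; the calibration is good to about 2 mm. A picture is of the moment at which its call begins: read the wrist's pose just before it. camera_params takes no time and is no camera call.
A pose or a line that the arm cannot do raises env.IKError and nothing moves.
- workorder.sign_off(): hands the job in; it is judged then, once.
The state is a dict: "time_s": time; "qpos": joint angles; "dq": joint speeds; "tau": joint torques, N m; "tool_pos": TCP position; "orientation": TCP orientation; "force": force on the tool from outside, world axes, zero at the start; "wrist_torque": the same for the moment, N m; "width": finger opening in mm; "grip_force": force on a finger pad.
Only numpy, scipy, OpenCV 4.12 (cv2) and the standard library are available. Lean on these libraries where they do the work, as an engineer would, in place of code of your own. Each camera call takes 0.05 s, during which the arm holds its last target. There are 200 camera calls.

TASK

The steel lid of the specimen pot on the bench is stuck tight. Take the flat pry bar out of its cradle, lay it over the fulcrum rod of the pot's stand with its blade under the lid's tab, and push its handle down so that the lid comes up about a centimetre, then let go of the bar. Lift the lid with the bar only: do not touch the lid with the gripper.

Things in the scene. Friction and masses are not known exactly. Their poses are not given: they have to be found in the camera images.
- bar: loose flat pry bar, 230 long (x), 22 wide (y), 10 thick (z) mm, 0.25 kg. Origin: its centre, half-way up; x from handle to blade. x -115 to -25: black handle, 24 wide; rest bare steel; x 90 to 115: blade 6 thick, flush below. Lies level in a grey cradle: underside 30 above bench, rests at x = -80 and 80 (12 long, 50 wide, tops 37), open between over a 6 mm floor. Other tools and jar: not needed
- fulcrum (a point): top middle of the stand's fixed level round steel rod (12 mm thick, along y), 90 mm above the bench, between two dark upright cheeks 42 mm apart (16 long in x, tops 110 high). x points level to the pot, z up. The bar lies across it along x, handle to -x; let go with the blade under the tab it tips handle-down till the blade meets the tab, and stays
- lid: stuck steel lid (106 mm disc, 8 thick, black knob) with a flat tab, 60 wide, 8 thick, towards the fulcrum. Origin: tab's underside, 45 mm in x past the fulcrum, 106 above the bench when stuck (16 above the rod). Tab begins 25 from the fulcrum, pot wall is 64 from it. Moves only straight up, 25 mm at most; needs about 25 N (10 N on the handle's end with the bar); stays where left
- stand: fixed aluminium base plate, 215 x 120 x 12 mm, carrying the fulcrum and the steel pot (100 mm across, its axis 114 mm in x from the fulcrum, top 100 mm above the bench). Origin on the bench right under the fulcrum; x to the pot. The plate ends 35 mm to the -x side of the fulcrum; beyond that is bare bench

How it is judged (in metres and radians):
On the way:
1. the bar, resting on the fulcrum, has levered the lid up by more than 6 mm (height (world z) of lid above 0.112 m and contact force between bar and lid above 1 N and contact force between bar and stand above 1 N), for 0.1 s.
At the end, for the whole second after the job is handed in: the lid stands more than 6 mm above where it was stuck, levered there by the bar over the fulcrum, and the bar has been let go and lies still on the bench or the stand (not on the floor) (height (world z) of lid above 0.112 m and linear speed of bar below 0.02 m/s and height (world z) of bar above 0 m); the robot touches nothing.
It fails at once if the gripper or arm touches the lid (contact force between any of the fingers, the arm and lid above 2 N).
It also fails if it takes over 48 s, if anything falls off the work surface, if the arm or the gripper's body presses on something with over 40 N, if the wrist force passes 120 N, or if a joint passes its speed limit or range.

## Working session

There is one attempt and no reset: what is moved stays moved. The work goes in short steps, each a Python script; the robot and the scene stay as the last script left them, time stands still between calls to the robot, and variables do not carry over. Pictures are saved under pics/ and viewed, at most 10 in all, crops included, and the job is handed in when it is done.

```bash
ls; mkdir -p pics; python3 - <<'E'
from station import env, viewer
import cv2, numpy as np
for n in ("scene","top"):
    cv2.imwrite(f"pics/{n}0.png", viewer.camera(n))
    p=viewer.camera_params(n); print(n,{k:(np.round(v,4).tolist() if k!='name' else v) for k,v in p.items()})
print(viewer.camera_params("wrist"))
print(env.read_state()["time_s"],env.read_state()["orientation"])
E
```

```text
pics
scene {'fx': 566.4018, 'fy': 566.4018, 'cx': 324.5056, 'cy': 236.9988, 'pose': [[0.7211, -0.3638, 0.5897, 1037.059], [0.6926, 0.402, -0.5989, -570.5343], [-0.0192, 0.8403, 0.5418, 528.4383], [0.0, 0.0, 0.0, 1.0]]}
top {'fx': 611.776, 'fy': 611.776, 'cx': 321.351, 'cy': 243.3584, 'pose': [[-0.0268, 0.9931, -0.1146, 426.9824], [-0.9996, -0.0256, 0.0125, -45.7042], [0.0094, 0.1149, 0.9933, 1227.9446], [0.0, 0.0, 0.0, 1.0]]}
{'fx': 414.1662991351014, 'fy': 414.1662991351014, 'cx': 321.2666933347433, 'cy': 240.7429620225303, 'tool_from_camera': array([[ 9.28415460e-04,  9.62832150e-01,  2.70098849e-01,
         7.39387980e+01],
       [ 9.99999560e-01, -9.30150431e-04, -1.21571461e-04,
         1.67588660e+00],
       [ 1.34179650e-04,  2.70098843e-01, -9.62832590e-01,
        -8.18648158e+01],
       [ 0.00000000e+00,  0.00000000e+00,  0.00000000e+00,
         1.00000000e+00]])}
0.1 [ 9.89590891e-01  1.43907548e-01 -8.35789478e-05 -6.91874722e-04]
```

View pics/top0.png

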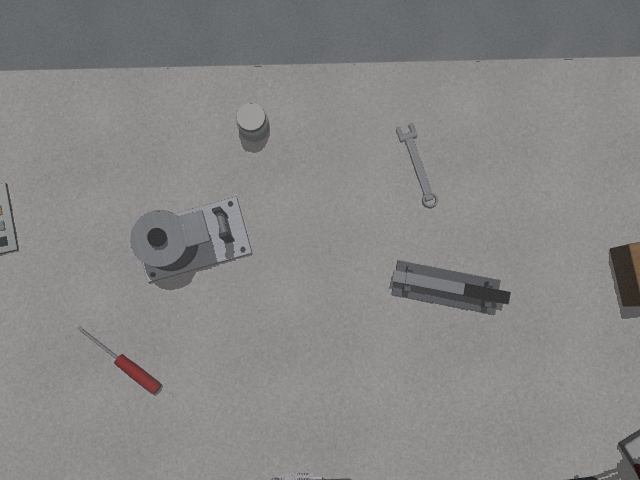

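View pics/scene0.png

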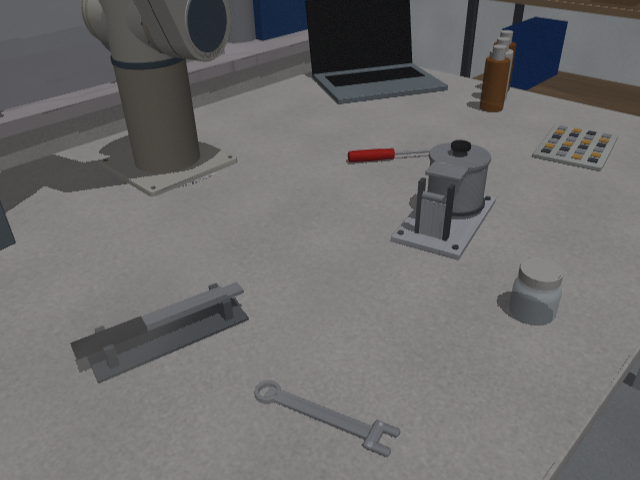

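The top view shows the bar with its blade end at (393,277) and its handle end at (510,297). The rod is near (223,225), the lid centre near (158,238), and the pot lies to +y. Next I get rough poses from these pixels, then close wrist views of both.

```bash
cat > h.py <<'E'
from station import env, set_gripper, viewer, workorder
import numpy as np, cv2
from scipy.spatial.transform import Rotation as R
def quat(a):  # tool down, tool x at world angle a (tool y = a-90deg)
    x=np.array([np.cos(a),np.sin(a),0]); z=np.array([0,0,-1.]); y=np.cross(z,x)
    return R.from_matrix(np.c_[x,y,z]).as_quat()
def ray(p,T,uv,z):
    d=T[:3,:3]@np.array([(uv[0]-p['cx'])/p['fx'],-(uv[1]-p['cy'])/p['fy'],-1])
    o=T[:3,3]; return o+d*(z-o[2])/d[2]
def px(name,uv,z):
    p=viewer.camera_params(name); return ray(p,np.array(p['pose']),uv,z)
def wristT():
    s=env.read_state(); T=np.eye(4); T[:3,:3]=R.from_quat(s['orientation']).as_matrix(); T[:3,3]=s['tool_pos']
    return T@viewer.camera_params('wrist')['tool_from_camera']
def snap(name):
    T=wristT(); cv2.imwrite(f'pics/{name}.png',viewer.camera('wrist')); np.save(f'pics/{name}.npy',T)
def wpx(name,uv,z): return ray(viewer.camera_params('wrist'),np.load(f'pics/{name}.npy'),uv,z)
def ang(v): return np.arctan2(v[1],v[0])
E
python3 - <<'E'
from h import *
h,b=px('top',(510,297),40),px('top',(393,277),36)
f,l=px('top',(223,225),90),px('top',(158,238),114)
print(h,b,np.linalg.norm((b-h)[:2]),np.degrees(ang(b-h))); print(f,l,np.linalg.norm((l-f)[:2]),np.degrees(ang(l-f)))
c=(h+b)/2; a=ang(b-h)
env.reach([c[0],c[1],300],quat(a)); snap('bar1')
a2=ang(l-f); t=f+30*np.array([np.cos(a2),np.sin(a2),0])
env.reach([t[0],t[1],330],quat(a2)); snap('stand1')
s=env.read_state(); print(s['time_s'],s['qpos'])
E
```

```text
[ 449.81858459 -423.81804855   40.        ] [ 494.8158804  -198.63515162   36.        ] 229.63469620104613 78.69967876786383
[597.64854573 123.57101141  90.        ] [573.0337692  238.95448575 114.        ] 117.97980070127744 102.04240194227502
3.475 [ 2.31728427e-01  3.73215238e-01  1.63887615e+00 -1.94649827e-04
  1.12970511e+00  2.32565060e-02]
```

Lengths check: bar 229.6 (230), fulcrum to pot 118 (114).

View pics/bar1.png

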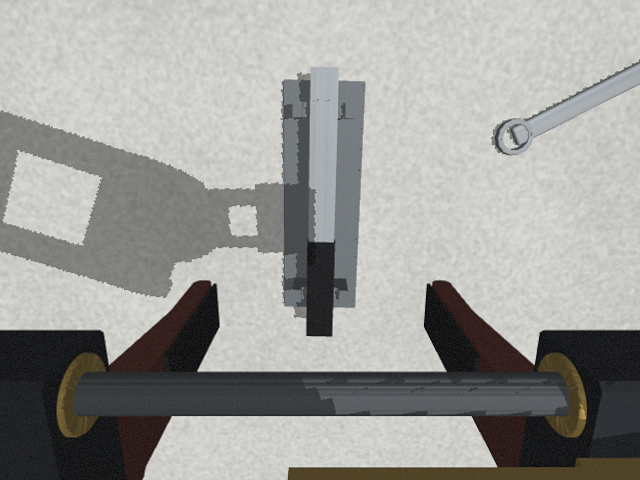

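View pics/stand1.png

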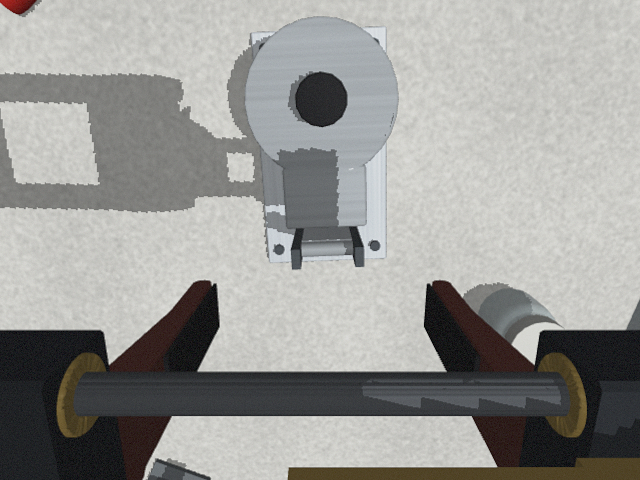

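Wrist views: blade end is at (324,67), the handle/steel joint at (321,242) and the handle end at (319.5,336). The lid disc centre is at about (322,93), the tab's front edge runs from (285,227) to (366,226), and the rod's middle is at (328,248).

```bash
python3 - <<'E'
from h import *
b=wpx('bar1',(324.5,67),36);j=wpx('bar1',(321,242),40);h=wpx('bar1',(319.5,336),40)
n=lambda v:round(float(np.linalg.norm(v[:2])),1)
print('bar',b,j,h,n(b-h),n(b-j),n(j-h),np.degrees([ang(b-h),ang(j-h),ang(b-j)]))
l=wpx('stand1',(322,93),114);t1=wpx('stand1',(285,227),114);t2=wpx('stand1',(366,226),114);f=wpx('stand1',(328,248),91)
t=(t1+t2)/2
print('lid',l,'tab',t,'rod',f,'tabw',n(t1-t2),'tab-rod',n(t-f),'lid-rod',n(l-f),'lid-tab',n(l-t),np.degrees([ang(l-f),ang(l-t),ang(t1-t2)-np.pi/2]))
E
```

```text
bar [ 497.95742313 -199.50290995   36.        ] [ 467.76299301 -336.26280272   40.        ] [ 448.8103192 -423.7665679   40.       ] 229.6 140.1 89.5 [77.63911029 77.77892718 77.54972883]
lid [572.86385775 242.83048337 114.        ] tab [594.83729468 152.22469125 114.        ] rod [601.96804664 129.76266607  91.        ] tabw 59.9 tab-rod 23.6 lid-rod 116.8 lid-tab 93.2 [ 104.43484487  103.63200962 -257.2319391 ]
```

The sizes agree (bar 229.6, tab width 59.9, tab to rod 23.6), and the pose estimate is fulcrum ≈ (601,129) with direction ≈ 103.3°. Now I grasp the bar near its centre of mass, lift it, and bring it in front of the rod.

```bash
cat >> h.py <<'E'
F=np.array([601.2,129.]); A=np.radians(103.3); U=np.array([np.cos(A),np.sin(A)])
G=-12. # grasp point on bar x
def st(x,z,y=0): # stand coords -> world
    p=F+x*U+y*np.array([-U[1],U[0]]); return [p[0],p[1],z]
E
python3 - <<'E'
from h import *
a=np.radians(77.65); c=np.array([473.4,-311.6])+G*np.array([np.cos(a),np.sin(a)])
env.reach([c[0],c[1],180],quat(a)); env.move_l([c[0],c[1],96],rate=80)
set_gripper(10); s=env.read_state(); print(s['width'],s['grip_force'])
env.move_l([c[0],c[1],230],rate=120); s=env.read_state(); print(s['width'],s['force'],s['wrist_torque'])
x=52-115+G-85
env.reach(st(x,230),quat(A)); env.move_l(st(x,93+5+61),rate=100); env.hold(.3)
snap('carry'); print(env.read_state()['time_s'],env.read_state()['tool_pos'])
E
```

```text
22.028371443631052 29.99994456768036
21.764783228230822 [-0.38797987  0.22994391 -2.20599162] [-0.01009396 -0.01711843  0.02468762]
11.3167 [638.17741071 -26.68220945 159.4550747 ]
```

View pics/carry.png

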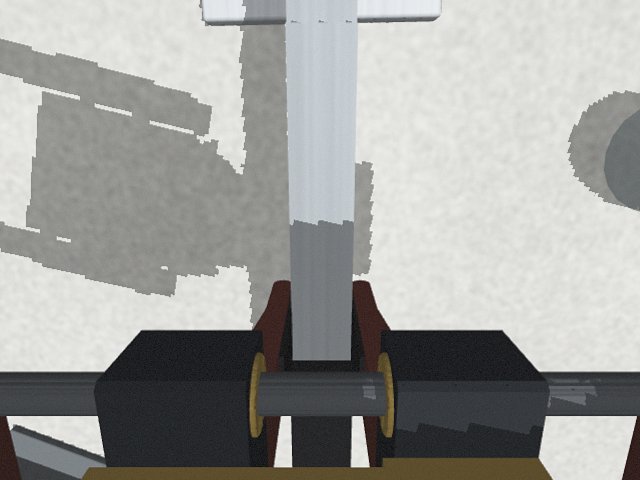

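The wrist view shows the bar at columns 288–355 (middle 322) and the plate's end edge from (203,22) to (441,19), also centred on 322, so they are aligned sideways. I check the distance from that edge, look with the scene camera, then insert with a force stop.

```bash
python3 - <<'E'
from h import *
p=[wpx('carry',q,12)[:2] for q in ((203,20),(441,17))]
for q in p: d=q-F; print('plate corner stand x,y',d@U, d@np.array([-U[1],U[0]]))
x=52-115+G
print(env.move_l(st(x-25,159),rate=80,f_stop=6))
cv2.imwrite('pics/ins.png',cv2.resize(viewer.camera('scene')[120:270,330:530],(800,600),interpolation=cv2.INTER_CUBIC))
E
```

```text
plate corner stand x,y -37.55306456609686 58.675600195751365
plate corner stand x,y -36.08885955819867 -60.35055939630114
False
```

View pics/ins.png

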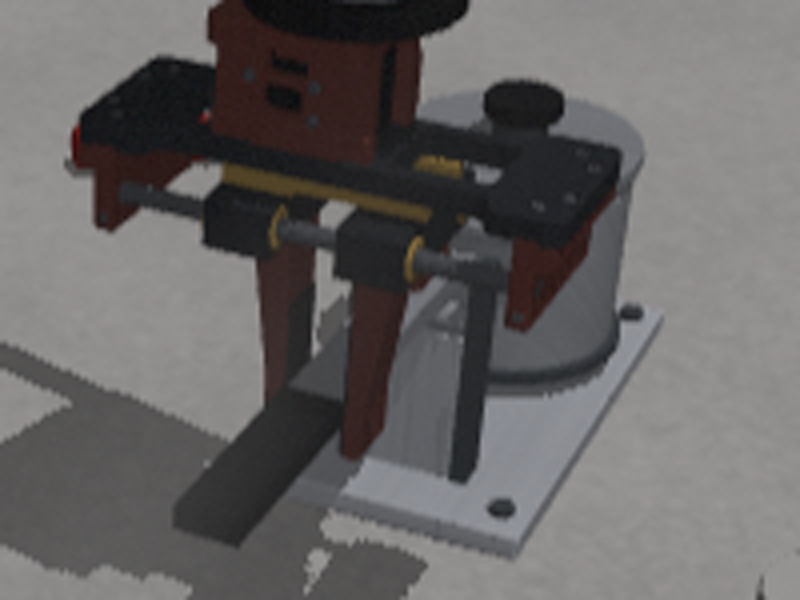

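The bar is level and enters between the cheeks. The plate edge reads -36.8 against -35, which is within 2 mm. Now I insert it fully, lower it to contact and release.

```bash
python3 - <<'E'
from h import *
x=51-115+G
print(env.move_l(st(x,159),rate=60,f_stop=6))
print(env.move_l(st(x,150),rate=20,f_stop=3)); s=env.read_state(); print(s['tool_pos'],s['force'],s['wrist_torque'])
set_gripper(80); env.hold(.3)
env.move_l(st(x,230),rate=150)
env.move_l(st(x-60,300),rate=200)
snap('rel'); cv2.imwrite('pics/rel_s.png',cv2.resize(viewer.camera('scene')[120:270,330:530],(800,600),interpolation=cv2.INTER_CUBIC))
print(env.read_state()['time_s'])
E
```

```text
False
True
[618.90050241  54.68629411 153.57171266] [ 1.50959318 -1.67945288  0.97294565] [ 0.04378293 -0.29272304 -0.05453046]
15.8333
```

View pics/rel_s.png

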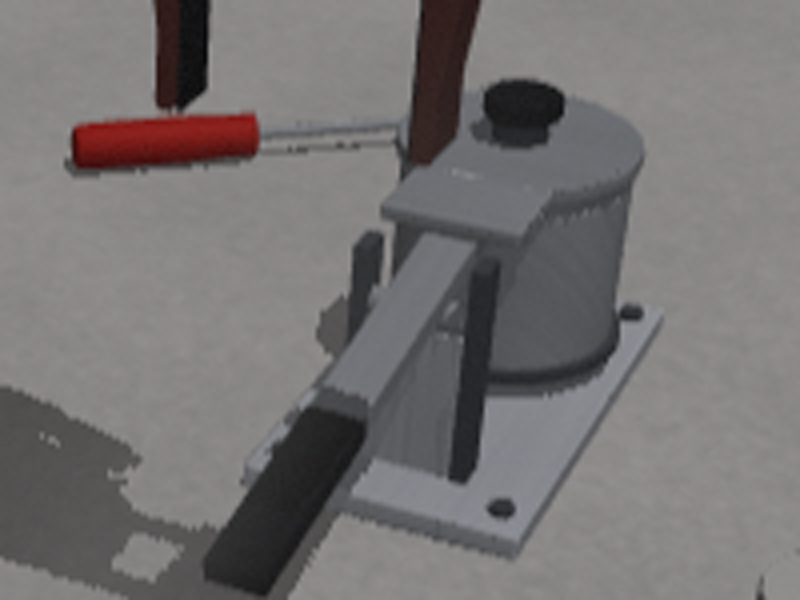

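View pics/rel.png

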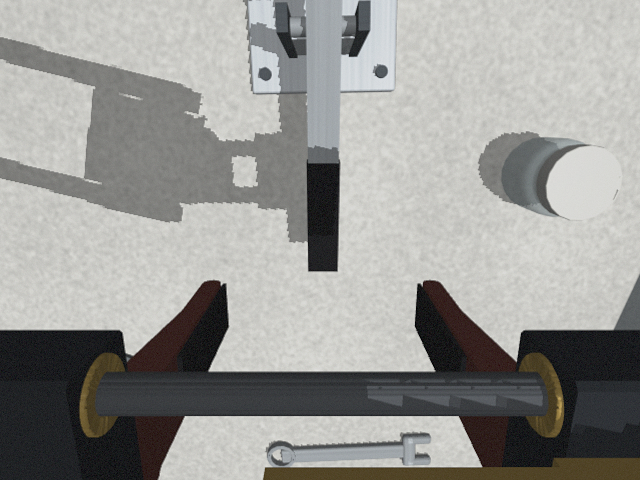

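The bar lies over the rod with its blade under the tab, handle tipped down, and its handle end at (322,271). Next I locate the handle end and push down along the lever's arc with closed fingertips.

```bash
python3 - <<'E'
from h import *
V=np.array([-U[1],U[0]])
e=wpx('rel',(322,271),64)[:2]-F; xe,ye=e@U,e@V; print('handle end stand',xe,ye)
assert -190<xe<-160 and abs(ye)<12
set_gripper(0)
x0=xe+17
env.move_l(st(x0,230,ye),rate=200); env.move_l(st(x0,165,ye),rate=150)
print(env.move_l(st(x0,130,ye),rate=25,f_stop=3))
z0=env.read_state()['tool_pos'][2]; print('contact tip z',z0-80)
for k in range(1,5):
    hit=env.move_l(st(x0+2.0*k,z0-8.5*k,ye),rate=25,f_stop=35); s=env.read_state(); print(hit,s['tool_pos'][2]-80,np.round(s['force'],1))
    if hit: break
env.hold(.3)
cv2.imwrite('pics/push.png',cv2.resize(viewer.camera('scene')[120:270,330:530],(800,600),interpolation=cv2.INTER_CUBIC))
print(env.read_state()['time_s'])
E
```

```text
handle end stand -177.45693424657372 0.49198018891605
True
contact tip z 68.07590587979911
False 60.62391252785412 [0.3 0.1 9.6]
False 52.31277750035045 [-0.8 -0.8  8.8]
False 43.89780261231509 [-0.2  1.   9.8]
False 35.53392574011849 [-0.2  2.6 11.3]
21.3
```

View pics/push.png

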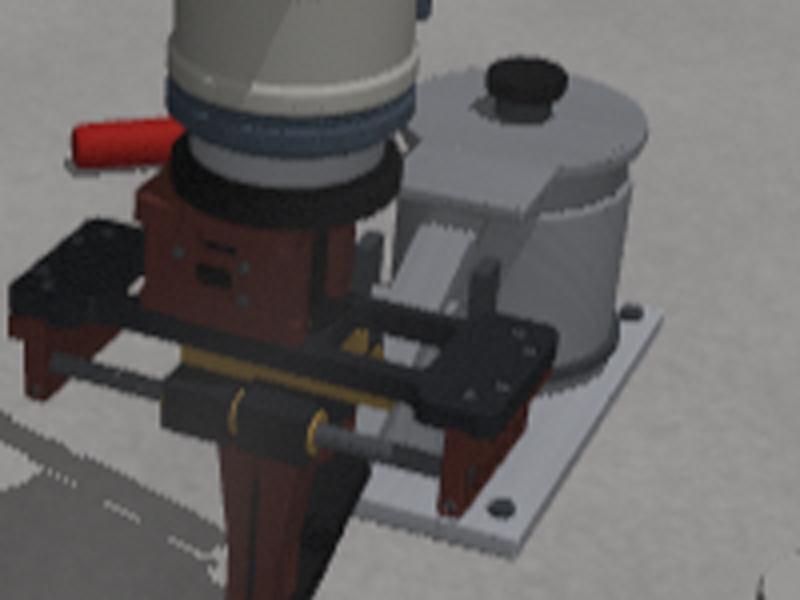

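The lid has risen: its knob is about 22 px higher in the 4x crop, or about 9 mm, and the push force of about 10 N is as expected. Withdraw straight up, check and hand in.

```bash
python3 - <<'E'
from h import *
p=np.array(env.read_state()['tool_pos'])
env.move_l([p[0],p[1],p[2]+20],rate=40); env.move_l([p[0],p[1],260],rate=150); q=np.array(st(-230,260)); env.move_l(q,rate=150); env.hold(.5)
cv2.imwrite('pics/end.png',cv2.resize(viewer.camera('scene')[120:270,330:530],(800,600),interpolation=cv2.INTER_CUBIC))
s=env.read_state(); print(s['time_s'],s['force'])
E
```

```text
24.1917 [ 0.42240141 -0.34001969  0.46317908]
```

View pics/end.png

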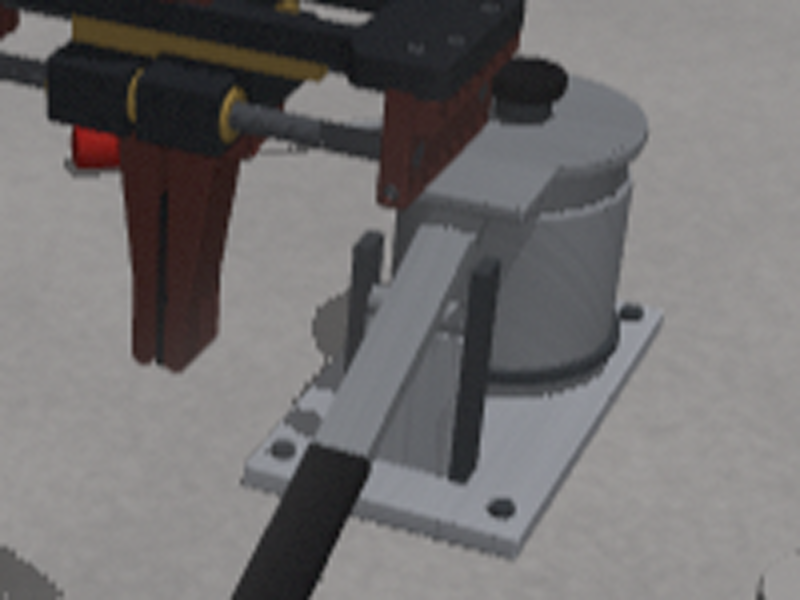

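The lid stays up by about 11–12 mm (knob shift 5.5 px at 1.02 m range), the bar rests over the rod with its blade under the tab, and the gripper is clear.

```bash
python3 -c "
from h import *
print(workorder.sign_off())"
```

```text
the job is handed in; nothing more can be done
None
```

I levered the lid up about 11 mm with the bar, let the bar go so it rests on the fulcrum with its blade under the tab, and handed the job in at about 24 s; sign-off returned no verdict.

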